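Make up a painting kit and a printing kit for the studio class

ROBOT

A 6-joint arm with a two-finger parallel gripper is mounted at the origin on the work surface. World frame = base frame: x ahead of the robot, y to its left, z up, the work surface at z = 0. Lengths are in m, angles in degrees, forces in N, time in s.
With the tool pointing down it reaches from about 0.375 to 0.9 m from the base axis. Payload 3.1 kg.
Tool frame: the origin (TCP) lies between the finger pads; the fingertips stand 19 mm ahead of it and the grasp point (between the pads) is the TCP; z points along the fingers, x is the direction in which the jaws open and shut, and the axes are right-handed (so a half turn about z gives the same grasp; the last joint's range is limited). The gripper opens to 87 mm and grips with 3 to 60 N. Pads are 19 mm wide; open, the fingers measure 117 mm over their backs; the gripper's body (75 mm by 190 mm) begins 51 mm behind the grasp point.
Start: joints at [-86.03, 30.224, 82.088, -0, 67.689, -10.227], TCP at [0.153, -0.606, 0.242] pointing down, gripper open.
Joint ranges: [-176.69, 176.69], [-43.24, 126.21], [12.49, 139.97], [-82, 262], [0, 151.66], [-163.58, 163.58]. Speed limits (degrees/s): [159.86, 159.86, 180, 180, 180, 180].

INTERFACE

Orientations are given as a 3x3 rotation matrix whose columns are the frame's x, y, z axes.
In Python, from rig import read_state, capture, camera_info, hand_in, spot_in, silhouettes gives the robot as it stands.
- The arm moves only by the shell command python3 -m jog 'ROWS'. ROWS is text: rows parted by semicolons, each of 7 numbers parted by spaces: the shift along the tool's x, y, z in m, then the turn, a rotation vector about the tool's x, y, z in degrees, then the opening, from 0 (shut) to 1 (fully open). A call has 1 to 8 rows; each row is the pose to reach, as a shift and turn from the pose commanded when the call began, along the tool's axes at that moment; what a row does not reach only later rows make up. A row lasts 1/8 s, in which the tool goes at most 62.5 mm and 10.7 degrees, less where a joint would pass 70% of its speed; a pose out of reach is approached as far as the arm can. A call with a gripper value outside its range is refused whole. The fingers move at their own pace and stop on an object; the grip force is fixed at half the most. Time passes only in rows, so rows that repeat a pose let the fingers close. It gives the time, the measured TCP pose, the force and the opening at its end, in the units of the state.
- read_state(): the state, without advancing time (a new reading comes with each control period).
- capture(name): name is "side" or "top" or "wrist"; returns (picture, depth): 400x640x3 uint8, red, green, blue; 400x640 float32, m along the optical axis (not along the pixel's ray), 0 where there is no reading.
- camera_info(name): a dict with "vfov" (degrees; the focal length in pixels is half the picture's height over the tangent of half this angle, whatever the lens; pixels are square), "cx", "cy" (the principal point, pixels), "dist" ([k1, k2, p1, p2, k3] as OpenCV has them; the pictures are not rectified), "R" (3x3) and "t" (3): a world point X has camera coordinates R X + t; the wrist camera has in their place "tool_from_camera" (4x4, takes a point from camera to tool coordinates, whose origin is the TCP and whose axes are the tool frame's). Camera axes: x right, y down, z forward; pixel columns grow to the right and rows downward; lengths in m; the calibration is good to about 2 mm. A picture is of the moment at which its call begins: read the wrist's pose just before it. camera_info takes no time and is no camera call.
- hand_in(): hands the job in, once; it reports no verdict.
Trained networks look in the newest picture that a camera, given by its name, has taken for a name from the list of things; names that differ only in an ending like _2 or _b are one class to them, and where a whole thing is asked for, a point or a joint stands for the part that bears it (a point fixed in the world has none). Each returns a list of dicts, best first, with "score" (0 to 1); they miss things now and then, are a little off and sometimes report something else, mostly with a low value. They report only what shows in the picture. A call takes as long as a camera call. They do not tell look-alikes from the thing itself.
- spot_in(label, camera): "centre" ([x, y, z] in m, in world coordinates, good to about 4 mm: the middle of the surface that is visible of it).
- silhouettes(label, camera): "region" (400x640 bool, what is visible of it).
The state is a dict: "time_s": time; "joint_positions": joint angles; "qvel": joint speeds; "tau": joint torques, N m; "position": TCP position; "tcp_rot": TCP orientation; "force": force on the tool from outside, world axes, zero at the start; "moment": the same for the moment, N m; "opening": opening from 0.0 (shut) to 1.0 (fully open).
Only numpy, scipy, OpenCV 4.12 (cv2) and the standard library are available. Lean on these libraries where they do the work, as an engineer would, in place of code of your own. Each camera call takes 0.05 s, during which the arm holds its last target.

TASK

Make up the two class kits from the stock on the cutting mat. In the nearly square paint tray, lay the watercolour pan set in the long compartment and put the water pot and the roll of masking tape in the two small ones, one in each; in the narrow print tray, lay the brayer in the long compartment and stand the ink jar in the short one. Everything should sit flat on its tray's floor, right way up, set down rather than dropped; leave the glue bottle and the flower palette where they are.

Things in the scene. Friction and masses are not known exactly. Their poses are not given: they have to be found in the camera images.
- paint_tray: Nearly square plywood tray, fixed, 208 (its x) by 186 mm (its y); origin: centre of its underside, z up. Floor 4 mm thick; sides 4 mm thick, 18 mm high; ribs 4 mm thick, 12 mm high. Long compartment (pan set) 96 in x by 178 in y, centre (-52, 0) mm in the tray's frame. Two small ones 100 in x by 87 in y, centres (50, 45.5) and (50, -45.5) mm: pot in one, tape roll in the other, either way.
- print_tray: Long narrow plywood tray, fixed, 278 (its x) by 110 mm (its y); origin: centre of its underside, z up. Floor 4 mm thick; sides 4 mm thick, 18 mm high; one rib 4 mm thick, 12 mm high. Long compartment (brayer) 172 in x by 102 in y, centre (-49, 0) mm in the tray's frame. Short one (ink jar) 94 in x by 102 in y, centre (88, 0) mm.
- pan_set: Watercolour set: a flat white box, 104 mm along x, 46 mm along y, 22 mm high, with two rows of small colour pans under a clear lid (lid up). Origin at the centre of its underside, z up. 110 g.
- water_pot: Empty white enamel pot without handle, straight-sided, open at the top with a thin blue rim; 54 mm across (57 mm at the rim), 63 mm high, wall 2.5 mm. Origin at the centre of its underside, z up. 120 g.
- tape_roll: Small roll of beige masking tape lying flat: 54 mm across, 24 mm high, with a 29 mm hole. Origin at the centre of its underside, z up. 60 g.
- brayer: Ink roller, level on roller and two feet, 140 (x) by 60 mm (y). Black rubber roller, 34 mm diameter, 50 mm long, across the +x end (axis at x = 53 mm); steel yoke x = 18 to 56; round wooden handle, 20 mm thick, x = 6 to -70 mm, axis 19 mm up. Origin: underside, mid-length, z up. 140 g, balances near x = 31 mm; grip the handle across near x = -6 mm. May point either way along its compartment.
- ink_jar: Squat dark jar with a pale label band and a black screw cap: 54 mm across, 48 mm high. Origin at the centre of its underside, z up. 150 g.
- glue_bottle: Bystander among the stock: small white bottle with a grey nozzle, 38 mm across and 84 mm high. Origin at the centre of its underside, z up. Leave it standing.
- palette: Bystander: flat white flower-shaped ceramic palette, 110 mm across, 15 mm high, off to the right. Origin at the centre of its underside. Leave it where it is.
Things that resemble listed ones, but are neither listed nor needed, are in the scene too. Of the things that look like the tape_roll, take the one that is nearest to the robot's base at the start.

How it is judged:
By the outcome, as a careful person would: the job done as asked, in the order asked, and still so for the second after the job is handed in, with the robot touching nothing.
It also fails if it takes over 131 s, if anything falls off the work surface, if the arm or the gripper's body presses on something with over 40 N, if the wrist force passes 120 N, or if a joint passes its speed limit or range.

## Working session

There is one attempt and no reset: what is moved stays moved. The work goes in short steps, Python scripts to look and compute and a shell command to move; the robot and the scene stay as the last step left them, time stands still between calls to the robot, and variables do not carry over. Pictures are saved under pics/ and viewed, and the job is handed in when it is done.

```bash
ls; mkdir -p pics; cat > h.py <<'E'
import numpy as np, cv2
from rig import *
def K(n):
    c=camera_info(n); f=200/np.tan(np.radians(c['vfov']/2))
    return np.array([[f,0,c['cx']],[0,f,c['cy']],[0,0,1]]),np.array(c['dist'],float),c
def pose(n,st=None):
    k,d,c=K(n)
    if n=='wrist':
        st=st or read_state(); T=np.eye(4);T[:3,:3]=st['tcp_rot'];T[:3,3]=st['position']
        return T@np.array(c['tool_from_camera'])
    T=np.eye(4);R=np.array(c['R']);T[:3,:3]=R.T;T[:3,3]=-R.T@np.array(c['t']);return T
def cloud(n,depth,st=None):
    k,d,c=K(n);v,u=np.mgrid[0:400,0:640]
    p=cv2.undistortPoints(np.stack([u,v],-1).reshape(-1,1,2).astype(float),k,d).reshape(400,640,2)
    P=np.dstack([p*depth[...,None],depth]);T=pose(n,st)
    W=P@T[:3,:3].T+T[:3,3];W[depth<=0]=np.nan;return W
def save(name,img): cv2.imwrite('pics/'+name+'.png',cv2.cvtColor(img,cv2.COLOR_RGB2BGR))
E
python3 - <<'E'
from h import *
st=read_state();print({k:np.round(v,3).tolist() for k,v in st.items()})
for n in['top','side','wrist']:
    s=read_state();im,d=capture(n);save(n+'0',im);np.savez(n+'0',im=im,d=d,W=cloud(n,d,s))
    if n!='wrist':
        for l in ['paint_tray','print_tray','pan_set','water_pot','tape_roll','brayer','ink_jar','glue_bottle','palette']:
            print(n,l,[(round(r['score'],2),np.round(r['centre'],3).tolist()) for r in spot_in(l,n)])
E
```

```text
pics
{'time_s': 0.0, 'joint_positions': [-86.031, 30.278, 82.156, -0.001, 67.687, -10.227], 'qvel': [0.026, 0.064, -0.019, 0.022, -0.056, 0.046], 'tau': [-0.0, -44.005, -17.659, 0.063, 0.058, -0.0], 'position': [0.153, -0.605, 0.241], 'tcp_rot': [[0.245, -0.969, -0.0], [-0.969, -0.245, 0.002], [-0.002, -0.0, -1.0]], 'force': [-0.724, 0.845, 0.181], 'moment': [-0.012, -0.015, 0.025], 'opening': 0.998}
top paint_tray [(0.69, [0.532, 0.125, 0.006])]
top print_tray [(0.86, [0.578, -0.136, 0.003])]
top pan_set [(0.75, [0.398, -0.355, 0.022]), (0.27, [0.532, -0.526, 0.011])]
top water_pot [(0.78, [0.608, 0.355, 0.029])]
top tape_roll [(0.78, [0.508, -0.347, 0.018]), (0.59, [0.673, -0.271, 0.023]), (0.57, [0.716, 0.052, 0.022]), (0.31, [0.389, 0.339, 0.055])]
top brayer [(0.73, [0.578, -0.332, 0.029])]
top ink_jar [(0.77, [0.504, 0.353, 0.052]), (0.56, [0.398, -0.351, 0.026])]
top glue_bottle [(0.55, [0.392, 0.336, 0.052])]
top palette [(0.93, [0.535, -0.526, 0.01])]
side paint_tray [(0.97, [0.53, 0.133, 0.005])]
side print_tray [(0.78, [0.576, -0.14, 0.008])]
side pan_set [(0.56, [0.431, -0.336, 0.023])]
side water_pot [(0.59, [0.609, 0.344, 0.035])]
side tape_roll [(0.69, [0.509, -0.342, 0.025]), (0.64, [0.667, -0.264, 0.025]), (0.56, [0.712, 0.055, 0.025])]
side brayer [(0.88, [0.584, -0.331, 0.023])]
side ink_jar [(0.57, [0.493, 0.366, 0.047])]
side glue_bottle [(0.57, [0.382, 0.355, 0.05])]
side palette []
```

View pics/top0.png

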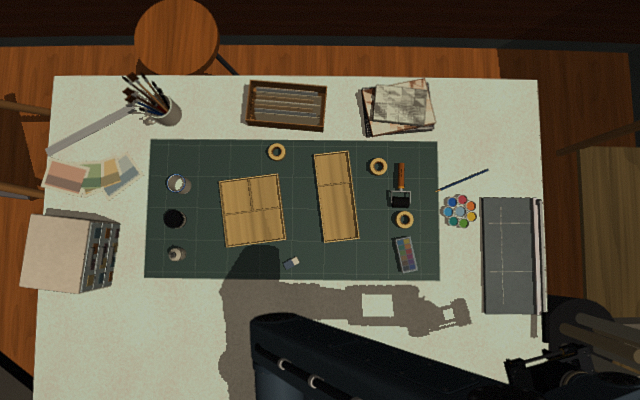

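View pics/side0.png

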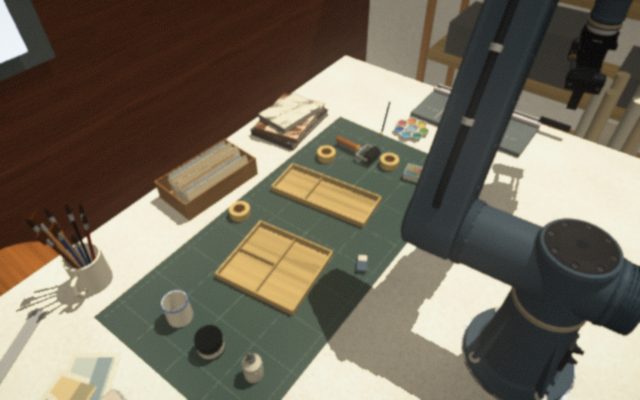

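The tape-like things in the top picture are at (404,219), (378,166) and (276,152). Their distances from the base are about 0.615, 0.725 and 0.718 m, so (404,219) is the one meant. I'll confirm it in a crop and fit the poses.

```bash
python3 - <<'E'
from h import *
z=np.load('top0.npz');im=z['im'];W=z['W']
a=cv2.resize(im[140:285,355:485],None,fx=3.5,fy=3.5,interpolation=cv2.INTER_CUBIC)
save('crop_r',a)
a=cv2.resize(im[135:265,150:365],None,fx=3.5,fy=3.5,interpolation=cv2.INTER_CUBIC)
save('crop_l',a)
z=np.load('wrist0.npz');save('w0',z['im'])
# table z check
print(np.nanmedian(W[100:130,200:240].reshape(-1,3),0),np.nanmedian(W[200:215,300:308].reshape(-1,3),0))
k,d,c=K('wrist');print(np.round(c['tool_from_camera'],3),k[0,0])
E
```

```text
[ 8.42217685e-01  2.37449295e-01 -7.58499413e-04] [ 5.46336728e-01 -3.55376696e-02  4.25484302e-04]
[[ 1.     0.     0.     0.   ]
 [-0.     0.961  0.276 -0.076]
 [-0.    -0.276  0.961 -0.143]
 [ 0.     0.     0.     1.   ]] 318.99150408688337
```

View pics/crop_r.png

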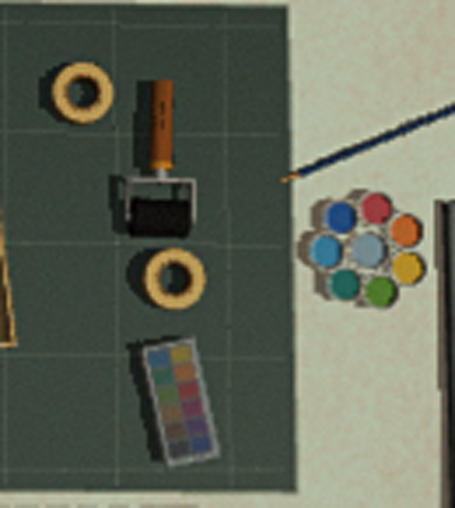

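View pics/crop_l.png

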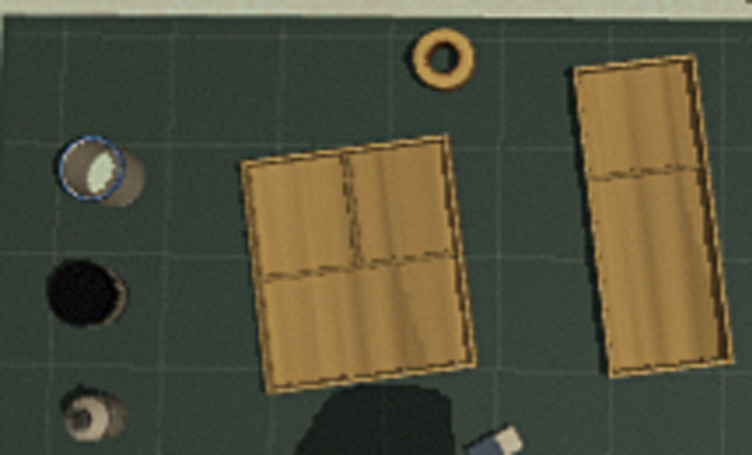

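View pics/wrist0.png

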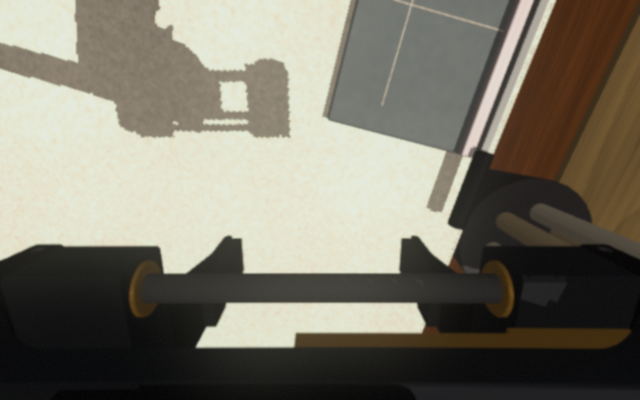

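The crop shows the roll at (404,219) as a plain single roll lying flat, in front of the brayer's roller and nearest to the base. Both trays have their long compartment towards the robot. Next I'll fit the poses.

```bash
cat >> h.py <<'E'
def onplane(n,uv,z,st=None):
    k,d,c=K(n);p=cv2.undistortPoints(np.asarray(uv,float).reshape(-1,1,2),k,d).reshape(-1,2)
    T=pose(n,st);r=np.c_[p,np.ones(len(p))]@T[:3,:3].T;o=T[:3,3]
    return o+r*((z-o[2])/r[:,2:])
def regrect(n,reg,z,st=None):
    reg=cv2.morphologyEx(reg.astype(np.uint8),cv2.MORPH_CLOSE,np.ones((3,3)))
    c=max(cv2.findContours(reg,cv2.RETR_EXTERNAL,cv2.CHAIN_APPROX_NONE)[0],key=cv2.contourArea)
    P=onplane(n,c.reshape(-1,2),z,st)[:,:2]
    r=cv2.minAreaRect((P*1000).astype(np.float32));return np.round(r[0],1),np.round(r[1],1),round(r[2],2)
E
python3 - <<'E'
from h import *
for n in ['top','side']:
    capture(n)
    for l,z in [('paint_tray',.018),('print_tray',.018),('pan_set',.022),('water_pot',.063),('tape_roll',.024),('ink_jar',.048),('brayer',.025),('glue_bottle',.08)]:
        for r in silhouettes(l,n):
            if r['score']>.4: print(n,l,round(r['score'],2),r['region'].sum(),*regrect(n,r['region'],z))
z=np.load('top0.npz');im=z['im'].astype(int);W=z['W']
m=(im[...,0]-im[...,2]>35)&(im[...,0]>90)
lab=cv2.connectedComponents(m.astype(np.uint8))[1]
for p in [(235,220),(335,215)]:
    q=m&(lab==lab[p[1],p[0]]);print(q.sum(),regrect('top',q,.018))
print(read_state()['time_s'])
E
```

```text
top paint_tray 0.8 4097 [534.5 123. ] [209.  189.9] 7.74
top print_tray 0.6 3154 [ 580.9 -137.3] [277.4 110.1] 7.27
top pan_set 0.64 517 [ 404.2 -350.9] [102.6  49.5] 11.85
top water_pot 0.62 388 [608.5 336.5] [57.4 70.4] 0.54
top tape_roll 0.66 195 [ 510.8 -346.6] [49.1 55.7] 0.49
top tape_roll 0.65 203 [ 672.4 -266.5] [50.6 53.6] 44.94
top tape_roll 0.65 271 [715.5  50.3] [57.2 56.1] 1.04
top ink_jar 0.59 348 [501.4 350.1] [68.9 54.8] 72.61
top brayer 0.93 381 [ 572.3 -336.2] [49.6 59.5] 0.56
top glue_bottle 0.69 154 [399.3 326.6] [31.7 48. ] 14.67
side paint_tray 0.82 6292 [530.2 126.5] [215.7 198.7] 8.3
side print_tray 0.86 3453 [ 576.9 -132. ] [286.9 127.8] 8.04
side pan_set 0.53 276 [ 427.9 -338.6] [46.2 70.9] 14.39
side water_pot 0.83 966 [588.3 355.8] [57.7 92.8] 70.89
side tape_roll 0.79 350 [709.3  56. ] [52.2 70.2] 49.59
side tape_roll 0.61 289 [ 501.4 -336.4] [51.  75.2] 31.88
side tape_roll 0.49 326 [ 664.7 -257.2] [58.1 81. ] 36.33
side ink_jar 0.55 813 [489.2 365.3] [53.4 75.6] 59.03
side brayer 0.68 498 [ 608.3 -320. ] [145.6  83.2] 11.13
side glue_bottle 0.82 499 [373.1 362.2] [35.  57.6] 58.98
3963 (array([534.8, 122.1]), array([208.2, 186.4]), 8.14)
2933 (array([ 581.2, -137.8]), array([278.5, 109.9]), 7.27)
1.95
```

```bash
cat >> h.py <<'E'
from scipy.spatial.transform import Rotation as Ro
def plan(x,y,z,yaw):
    s=read_state();R=np.array(s['tcp_rot']);a=np.radians(yaw)
    X=np.array([np.cos(a),np.sin(a),0]);Z=np.array([0,0,-1.]);T=np.c_[X,np.cross(Z,X),Z]
    sh=R.T@(np.array([x,y,z])-s['position']);rv=Ro.from_matrix(R.T@T).as_rotvec(degrees=True)
    print('t',round(s['time_s'],2),'pos',np.round(s['position'],4),'yaw',round(np.degrees(np.arctan2(R[1,0],R[0,0])),1),'op',round(s['opening'],3),'F',np.round(s['force'],1))
    print('shift',np.round(sh,4),'turn',np.round(rv,2),'q',np.round(s['joint_positions'],1))
E
python3 -c "
from h import *
plan(.404,-.351,.15,-78)"
```

```text
t 1.95 pos [ 0.1533 -0.6059  0.2415] yaw -75.8 op 0.999 F [-0.3  0.3  0.7]
shift [-0.1856 -0.3055  0.0915] turn [ 0.  -0.   2.2] q [-86.   30.2  82.1  -0.   67.7 -10.2]
```

```bash
python3 -m jog '-0.045 -0.075 0.02 0 0 0 1;-0.09 -0.15 0.045 0 0 1 1;-0.13 -0.22 0.07 0 0 2 1;-0.165 -0.275 0.085 0 0 2.2 1;-0.186 -0.306 0.0915 0 0 2.2 1;-0.186 -0.306 0.0915 0 0 2.2 1;-0.186 -0.306 0.0915 0 0 2.2 1;-0.186 -0.306 0.0915 0 0 2.2 1'
python3 - <<'E'
from h import *
plan(.404,-.351,.15,-78)
s=read_state();im,d=capture('wrist');save('w1',im)
for r in silhouettes('pan_set','wrist'): print(r['score'],r['region'].sum(),regrect('wrist',r['region'],.022,s))
print(spot_in('pan_set','wrist'))
E
```

```text
time_s: 2.95
position: [0.4046, -0.351, 0.1502]
tcp_rot: [[0.209, -0.978, 0.0], [-0.978, -0.209, -0.001], [0.001, -0.0, -1.0]]
force: [-0.3, -0.9, 0.3]
opening: 1.002
t 2.95 pos [ 0.4046 -0.351   0.1502] yaw -77.9 op 1.002 F [-0.3 -0.9  0.3]
shift [-0.0001  0.0006  0.0002] turn [-0.   -0.06  0.05] q [-52.9  30.9  99.9  -0.   49.2  25.1]
0.58 5985 (array([ 402.5, -351.7]), array([105.7,  47.1]), 12.24)
[{'centre': [0.4025, -0.3527, 0.0203], 'score': 0.91}]
```

View pics/w1.png

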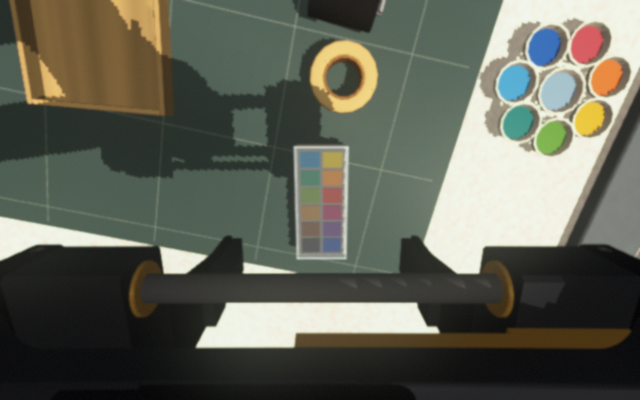

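The pan set shows between the fingers at (322,203), well centred. The wrist fit puts it at (402.5, -351.7) mm with yaw 12.2°. I'll descend on it.

```bash
python3 -m jog '0.0005 0.001 0.04 0 0 0 1;0.0005 0.002 0.08 0 0 0 1;0.0005 0.002 0.11 0 0 0 1;0.0005 0.002 0.127 0 0 0 1;0.0005 0.002 0.127 0 0 0 1;0.0005 0.002 0.127 0 0 0 0.4;0.0005 0.002 0.127 0 0 0 0.4;0.0005 0.002 0.127 0 0 0 0.4'
python3 -m jog '0 0 0 0 0 0 0.4;0 0 0 0 0 0 0.4;0 0 0 0 0 0 0.4;0 0 -0.005 0 0 0 0.4;0 0 -0.03 0 0 0 0.4;0 0 -0.07 0 0 0 0.4;0 0 -0.1 0 0 0 0.4;0 0 -0.1 0 0 0 0.4'
python3 -c "
from h import *
plan(.4835,.1153,.123,8)
s=read_state();im,d=capture('wrist');save('w2',im)"
```

```text
time_s: 4.1
position: [0.4029, -0.3518, 0.024]
tcp_rot: [[0.208, -0.978, 0.001], [-0.978, -0.208, -0.001], [0.002, -0.001, -1.0]]
force: [0.3, 1.1, 0.4]
opening: 0.743
time_s: 5.1
position: [0.4035, -0.3526, 0.1251]
tcp_rot: [[0.208, -0.978, 0.003], [-0.978, -0.208, -0.004], [0.005, -0.002, -1.0]]
force: [0.1, -0.0, -1.7]
opening: 0.523
t 5.1 pos [ 0.4035 -0.3526  0.1251] yaw -78.0 op 0.523 F [ 0.1 -0.  -1.7]
shift [-4.410e-01 -1.756e-01  4.000e-04] turn [  0.1   -0.32 -86.  ] q [-53.1  33.1 101.1   0.   45.5  24.9]
```

View pics/w2.png

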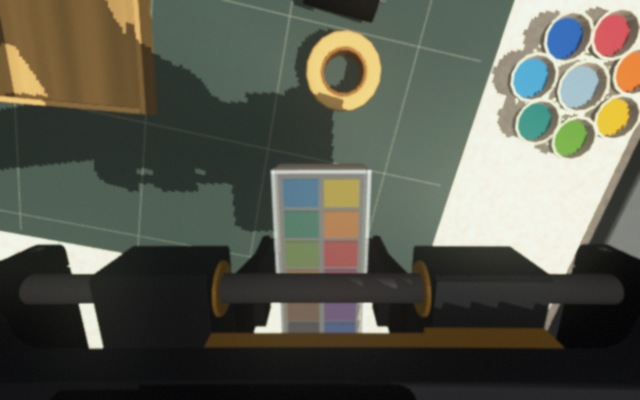

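It's held, at an opening equal to the 46 mm width. I'll carry it to the paint tray.

```bash
python3 -m jog '-0.03 -0.01 0 0 0 -5 0.4;-0.08 -0.03 0 0 0 -14 0.4;-0.13 -0.05 0 0 0 -24 0.4;-0.185 -0.075 0 0 0 -34 0.4;-0.24 -0.1 0 0 0 -44 0.4;-0.295 -0.12 0 0 0 -54 0.4;-0.345 -0.14 0 0 0 -64 0.4;-0.39 -0.156 0 0 0 -74 0.4'
python3 -c "
from h import *
plan(.4835,.1153,.1,8)"
```

```text
time_s: 6.15
position: [0.4731, 0.0646, 0.1215]
tcp_rot: [[0.998, -0.063, -0.003], [-0.063, -0.998, 0.0], [-0.003, -0.0, -1.0]]
force: [1.4, -0.4, -1.2]
opening: 0.526
t 6.15 pos [0.4731 0.0646 0.1215] yaw -3.6 op 0.526 F [ 1.4 -0.4 -1.2]
shift [ 0.0073 -0.0513  0.0214] turn [ -0.02   0.18 -11.63] q [ -5.7  30.6 109.1  -0.   40.5  -2. ]
```

```bash
python3 -m jog '0.003 -0.025 0.006 0 0 -5 0.4;0.006 -0.043 0.015 0 0 -10 0.4;0.007 -0.051 0.0214 0 0 -11.6 0.4;0.007 -0.051 0.0214 0 0 -11.6 0.4;0.007 -0.051 0.0214 0 0 -11.6 0.4;0.007 -0.051 0.0214 0 0 -11.6 0.4'
python3 - <<'E'
from h import *
plan(.4835,.1153,.028,8)
s=read_state();im,d=capture('wrist');save('w3',im)
for r in silhouettes('paint_tray','wrist'): print(r['score'],r['region'].sum(),regrect('wrist',r['region'],.018,s))
E
```

```text
time_s: 6.9
position: [0.4846, 0.1122, 0.1018]
tcp_rot: [[0.991, 0.131, 0.0], [0.131, -0.991, -0.0], [0.0, 0.0, -1.0]]
force: [-0.7, -1.1, -1.2]
opening: 0.526
t 6.9 pos [0.4846 0.1122 0.1018] yaw 7.5 op 0.526 F [-0.7 -1.1 -1.2]
shift [-0.0007 -0.0033  0.0738] turn [ 0.01 -0.01 -0.49] q [ 1.000e-01  3.360e+01  1.072e+02 -0.000e+00  3.920e+01 -7.400e+00]
0.62 42404 (array([530.3, 144.3]), array([209.2, 144.7]), 7.97)
```

View pics/w3.png

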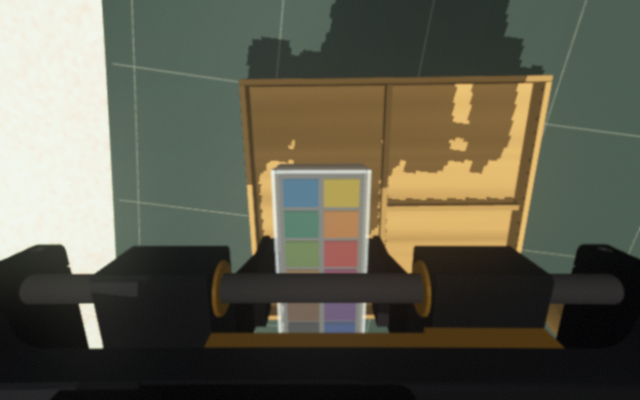

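The set hangs above the long compartment. The tray's far corners are at about (240,79) and (552,76), and the rib is at column 386. I'll use those corners to refine the target.

```bash
python3 - <<'E'
from h import *
s=read_state()
P=onplane('wrist',[(240,79),(552,76)],.018,s);print(P)
d=P[1]-P[0];L=np.hypot(*d[:2]);th=np.arctan2(d[1],d[0]);print(L,np.degrees(th))
m=(P[0]+P[1])[:2]/2
for t in (np.radians(8),th): print('tray centre',m+.093*np.array([np.sin(t),-np.cos(t)]))
E
```

```text
[[0.41889518 0.20047175 0.018     ]
 [0.62311949 0.2288824  0.018     ]]
0.20619100857348885 7.919867512746012
tray centre [0.53395043 0.12258214]
tray centre [0.53382162 0.12256413]
```

```bash
python3 -m jog '-0.001 -0.003 0.025 0 0 -0.5 0.4;-0.001 -0.003 0.05 0 0 -0.5 0.4;-0.001 -0.003 0.065 0 0 -0.5 0.4;-0.001 -0.003 0.07 0 0 -0.5 0.4;-0.001 -0.003 0.0725 0 0 -0.5 0.4;-0.001 -0.003 0.0735 0 0 -0.5 0.4;-0.001 -0.003 0.074 0 0 -0.5 0.4;-0.001 -0.003 0.074 0 0 -0.5 0.4'
python3 -c "
from h import *
plan(.483,.1153,.028,8)"
```

```text
time_s: 8.0
position: [0.4834, 0.1158, 0.028]
tcp_rot: [[0.99, 0.141, 0.001], [0.141, -0.99, 0.0], [0.001, 0.0, -1.0]]
force: [-0.4, -1.3, -1.4]
opening: 0.528
t 8.0 pos [0.4834 0.1158 0.028 ] yaw 8.1 op 0.528 F [-0.4 -1.3 -1.4]
shift [-0.0005  0.0004 -0.    ] turn [ 0.01 -0.04  0.1 ] q [  0.6  41.9 108.9  -0.   29.2  -7.5]
```

The force still reads the full weight, so it hasn't touched down. I'll lower a little more.

```bash
python3 -m jog '0 0 0.0005 0 0 0 0.4;0 0 0.001 0 0 0 0.4;0 0 0.001 0 0 0 0.4'
```

```text
time_s: 8.38
position: [0.4833, 0.1157, 0.0272]
tcp_rot: [[0.99, 0.141, 0.001], [0.141, -0.99, -0.0], [0.001, 0.0, -1.0]]
force: [-0.6, 0.0, 5.4]
opening: 0.522
```

It's in contact now, so I'll release it with a small opening and retract.

```bash
python3 -m jog '0 0 0 0 0 0 0.65;0 0 0 0 0 0 0.65;0 0 0 0 0 0 0.65;0 0 0 0 0 0 0.65;0 0 -0.03 0 0 0 0.65;0 0 -0.07 0 0 0 0.7;0 0 -0.11 0 0 0 1;0 0 -0.14 0 0 0 1'
python3 - <<'E'
from h import *
plan(.608,.3365,.2,90)
s=read_state();im,d=capture('wrist');save('w4',im)
for r in silhouettes('pan_set','wrist')[:1]: print(r['score'],r['region'].sum(),regrect('wrist',r['region'],.026,s))
im,d=capture('top');W=cloud('top',d);np.savez('top1',im=im,d=d,W=W)
q=(W[...,1]>.28)&(W[...,1]<.4)&(W[...,0]>.56)&(W[...,0]<.66)&(W[...,2]>.055)
print(q.sum(),np.nanmin(W[q],0),np.nanmax(W[q],0))
q=(W[...,1]>.3)&(W[...,1]<.4)&(W[...,0]>.45)&(W[...,0]<.56)&(W[...,2]>.04)
print(q.sum(),np.nanmin(W[q],0),np.nanmax(W[q],0))
E
```

```text
time_s: 9.38
position: [0.4833, 0.1157, 0.1683]
tcp_rot: [[0.99, 0.141, 0.001], [0.141, -0.99, 0.0], [0.001, 0.0, -1.0]]
force: [0.3, 0.2, 0.9]
opening: 0.845
t 9.38 pos [0.4833 0.1157 0.1683] yaw 8.1 op 0.845 F [0.3 0.2 0.9]
shift [ 0.1546 -0.201  -0.0316] turn [ 6.00e-02 -6.00e-02 -8.19e+01] q [  0.6  26.8 104.5   0.   48.6  -7.5]
0.9 5392 (array([483.9, 114.5]), array([ 46.2, 105.2]), 8.29)
83 [0.58292641 0.31807443 0.05532274] [0.63753639 0.37387317 0.0664076 ]
226 [0.47563558 0.33529948 0.04017358] [0.53031515 0.38228603 0.05251312]
```

View pics/w4.png

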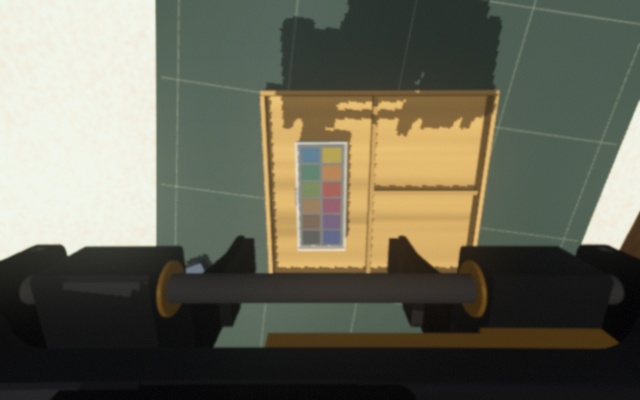

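The pan set lies flat in the long compartment, pixels (322,195). Next is the pot.

```bash
python3 -m jog '0.03 -0.03 -0.006 0 0 0 1;0.07 -0.07 -0.012 0 0 0 1;0.1 -0.115 -0.02 0 0 0 1;0.13 -0.155 -0.025 0 0 0 1;0.148 -0.19 -0.031 0 0 0 1;0.156 -0.205 -0.0316 0 0 0 1;0.158 -0.21 -0.0316 0 0 0 1;0.158 -0.21 -0.0316 0 0 0 1'
python3 - <<'E'
from h import *
plan(.61,.346,.04,8)
s=read_state();im,d=capture('wrist');save('w5',im);W=cloud('wrist',d,s)
q=(W[...,1]>.28)&(W[...,1]<.42)&(W[...,0]>.55)&(W[...,0]<.67)&(W[...,2]>.055)&(W[...,2]<.075)
print(q.sum(),np.nanpercentile(W[q],[1,99],axis=0),cv2.minEnclosingCircle((W[q][:,:2]*1000).astype(np.float32)))
for l in['water_pot','ink_jar']:
  print(spot_in(l,'wrist'))
  for r in silhouettes(l,'wrist')[:1]: print(r['score'],r['region'].sum(),regrect('wrist',r['region'],.06,s))
E
```

```text
time_s: 10.52
position: [0.6092, 0.3447, 0.1972]
tcp_rot: [[0.99, 0.14, -0.002], [0.14, -0.99, -0.001], [-0.003, 0.001, -1.0]]
force: [-0.4, -0.2, 1.2]
opening: 0.995
t 10.53 pos [0.6092 0.3447 0.1972] yaw 8.1 op 0.995 F [-0.4 -0.2  1.2]
shift [ 0.0014 -0.0013  0.1572] turn [0.06 0.15 0.07] q [20.4 38.8 72.5 -0.  68.8 12.3]
882 [[0.58278228 0.32036562 0.05542784]
 [0.63682581 0.3744844  0.06427993]] ((609.6472778320312, 347.138427734375), 28.298160552978516)
[]
0.7 3115 (array([610.5, 349.2]), array([59.7, 54.9]), 70.95)
[{'centre': [0.5027, 0.3622, 0.0505], 'score': 0.67}]
0.87 3334 (array([511.4, 362.9]), array([61.7, 53. ]), 8.21)
```

View pics/w5.png

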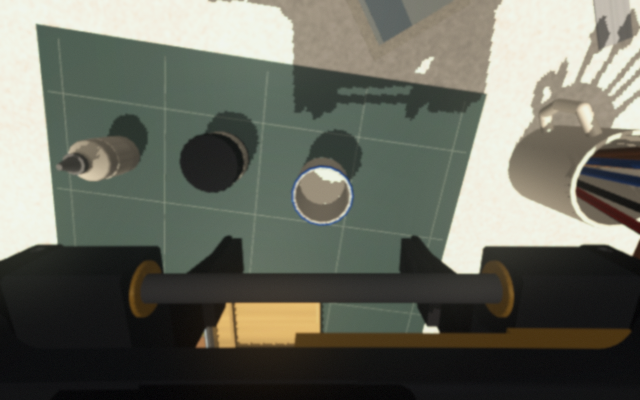

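The pot's rim is at (322,194), centred at (609.7, 347) mm, upright and centred between the jaws.

```bash
python3 -m jog '0.001 -0.0023 0.03 0 0 0 1;0.001 -0.0023 0.075 0 0 0 1;0.001 -0.0023 0.115 0 0 0 1;0.001 -0.0023 0.145 0 0 0 1;0.001 -0.0023 0.156 0 0 0 1;0.001 -0.0023 0.156 0 0 0 1;0.001 -0.0023 0.156 0 0 0 0.5;0.001 -0.0023 0.156 0 0 0 0.5'
python3 -m jog '0 0 0 0 0 0 0.5;0 0 0 0 0 0 0.5;0 0 0 0 0 0 0.5;0 0 -0.005 0 0 0 0.5;0 0 -0.03 0 0 0 0.5;0 0 -0.07 0 0 0 0.5;0 0 -0.1 0 0 0 0.5;0 0 -0.1 0 0 0 0.5'
python3 -c "
from h import *
plan(.5775,.1743,.14,8)
s=read_state();im,d=capture('wrist');save('w6',im)"
```

```text
time_s: 11.78
position: [0.6117, 0.3487, 0.044]
tcp_rot: [[0.99, 0.141, 0.003], [0.141, -0.99, 0.001], [0.003, -0.001, -1.0]]
force: [-0.8, 0.5, -0.0]
opening: 0.856
time_s: 12.78
position: [0.6127, 0.3491, 0.1452]
tcp_rot: [[0.99, 0.141, 0.006], [0.141, -0.99, 0.002], [0.007, -0.001, -1.0]]
force: [0.5, -0.4, 0.1]
opening: 0.625
t 12.78 pos [0.6127 0.3491 0.1452] yaw 8.1 op 0.625 F [ 0.5 -0.4  0.1]
shift [-0.0594  0.1681  0.0045] turn [-0.08 -0.38  0.09] q [20.6 42.3 74.4  0.  63.  12.5]
```

View pics/w6.png

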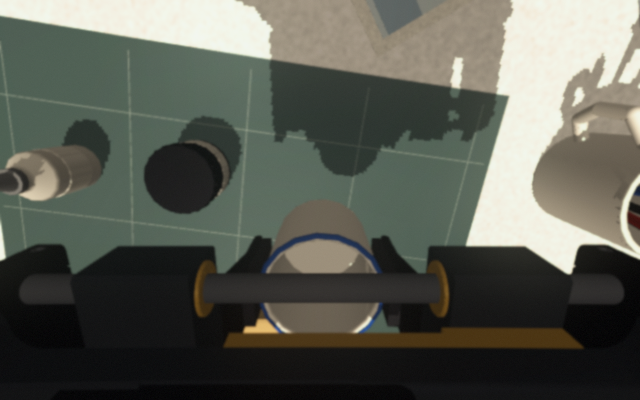

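```bash
python3 -m jog '-0.005 0.02 0 0 0 0 0.5;-0.02 0.055 0.001 0 0 0 0.5;-0.035 0.095 0.002 0 0 0 0.5;-0.048 0.135 0.003 0 0 0 0.5;-0.056 0.158 0.004 0 0 0 0.5;-0.0594 0.168 0.0045 0 0 0 0.5;-0.0594 0.168 0.0045 0 0 0 0.5;-0.0594 0.168 0.0045 0 0 0 0.5'
python3 -c "
from h import *
plan(.5775,.1743,.048,8)
s=read_state();im,d=capture('wrist');save('w7',im)"
```

```text
time_s: 13.82
position: [0.5756, 0.1742, 0.1374]
tcp_rot: [[0.99, 0.141, -0.0], [0.141, -0.99, 0.0], [-0.0, -0.0, -1.0]]
force: [0.5, 0.1, -0.6]
opening: 0.629
t 13.82 pos [0.5756 0.1742 0.1374] yaw 8.1 op 0.629 F [ 0.5  0.1 -0.6]
shift [0.0019 0.0002 0.0894] turn [-0.02  0.    0.13] q [ 6.2 36.  90.8  0.  53.2 -1.9]
```

View pics/w7.png

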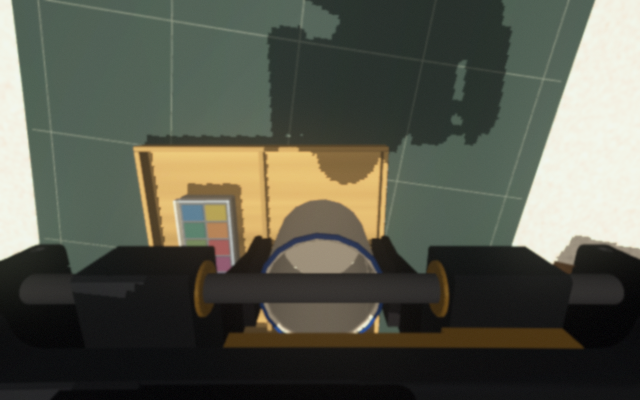

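```bash
python3 -m jog '0.002 0 0.025 0 0 0 0.5;0.002 0 0.055 0 0 0 0.5;0.002 0 0.075 0 0 0 0.5;0.002 0 0.083 0 0 0 0.5;0.002 0 0.086 0 0 0 0.5;0.002 0 0.087 0 0 0 0.5;0.002 0 0.088 0 0 0 0.5;0.002 0 0.088 0 0 0 0.5'
python3 -m jog '0 0 0.0005 0 0 0 0.5;0 0 0.001 0 0 0 0.5;0 0 0.001 0 0 0 0.5'
```

```text
time_s: 14.88
position: [0.5779, 0.1739, 0.0503]
tcp_rot: [[0.99, 0.141, 0.001], [0.141, -0.99, 0.0], [0.001, 0.0, -1.0]]
force: [-0.2, -0.7, -0.0]
opening: 0.624
time_s: 15.25
position: [0.5775, 0.1738, 0.0487]
tcp_rot: [[0.99, 0.141, -0.0], [0.141, -0.99, -0.0], [-0.0, -0.0, -1.0]]
force: [-0.0, 0.3, -0.8]
opening: 0.621
```

```bash
python3 -m jog '0 0 0.001 0 0 0 0.5;0 0 0.002 0 0 0 0.5;0 0 0.002 0 0 0 0.5'
```

```text
time_s: 15.62
position: [0.5775, 0.1739, 0.0468]
tcp_rot: [[0.99, 0.141, -0.0], [0.141, -0.99, -0.0], [-0.0, 0.0, -1.0]]
force: [-0.2, -0.2, 0.0]
opening: 0.63
```

```bash
python3 -m jog '0 0 0.0005 0 0 0 0.5;0 0 0.001 0 0 0 0.5;0 0 0.001 0 0 0 0.5'; python3 -c "
from h import *
plan(.5775,.1743,.048,8)"
```

```text
time_s: 16.0
position: [0.5776, 0.1739, 0.0468]
tcp_rot: [[0.99, 0.141, 0.0], [0.141, -0.99, -0.0], [0.0, 0.0, -1.0]]
force: [-1.9, -0.2, 6.1]
opening: 0.626
t 16.0 pos [0.5776 0.1739 0.0468] yaw 8.1 op 0.626 F [-1.9 -0.2  6.1]
shift [-0.     -0.0004 -0.0012] turn [ 0.   -0.02  0.1 ] q [ 6.2 44.  92.9 -0.  43.1 -1.9]
```

It's in contact with the floor, so release and retract.

```bash
python3 -m jog '0 0 0 0 0 0 0.85;0 0 0 0 0 0 0.85;0 0 0 0 0 0 0.85;0 0 0 0 0 0 0.85;0 0 -0.03 0 0 0 0.85;0 0 -0.07 0 0 0 0.85;0 0 -0.12 0 0 0 1;0 0 -0.16 0 0 0 1'
python3 - <<'E'
from h import *
plan(.51,-.346,.15,8)
s=read_state();im,d=capture('wrist');save('w8',im);W=cloud('wrist',d,s)
q=(W[...,1]>.12)&(W[...,1]<.23)&(W[...,0]>.52)&(W[...,0]<.64)&(W[...,2]>.058)&(W[...,2]<.08)
print(q.sum(),np.nanpercentile(W[q],[1,99],axis=0),cv2.minEnclosingCircle((W[q][:,:2]*1000).astype(np.float32)))
E
```

```text
time_s: 17.0
position: [0.5778, 0.1739, 0.2076]
tcp_rot: [[0.99, 0.141, 0.001], [0.141, -0.99, 0.0], [0.001, 0.0, -1.0]]
force: [1.2, -0.8, -0.7]
opening: 0.968
t 17.0 pos [0.5778 0.1739 0.2076] yaw 8.1 op 0.968 F [ 1.2 -0.8 -0.7]
shift [-0.1404  0.5052  0.0574] turn [ 0.   -0.08  0.1 ] q [ 6.2 30.8 87.3  0.  61.8 -1.9]
860 [[0.55087488 0.14589021 0.05849159]
 [0.60532115 0.20008469 0.06847251]] ((578.2864990234375, 172.80673217773438), 28.15713882446289)
```

View pics/w8.png

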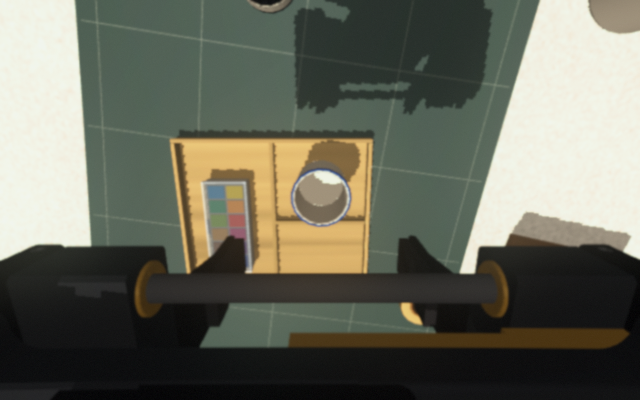

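The pot stands in the small compartment at pixel (321,197), within 2 mm of its centre. Next is the tape roll nearest the base, near (510,-346) mm. The brayer is close in x, so I'll set the jaws along y.

```bash
python3 -m jog '-0.012 0.04 0 0 0 8 1;-0.03 0.1 0 0 0 18 1;-0.046 0.16 0.005 0 0 28 1;-0.062 0.22 0.01 0 0 38 1;-0.078 0.28 0.02 0 0 48 1;-0.094 0.34 0.03 0 0 58 1;-0.11 0.4 0.04 0 0 68 1;-0.125 0.45 0.05 0 0 78 1'
python3 -c "
from h import *
plan(.51,-.346,.15,-82)"
```

```text
time_s: 18.05
position: [0.5167, -0.2917, 0.1552]
tcp_rot: [[0.337, -0.941, 0.001], [-0.941, -0.337, -0.0], [0.001, -0.0, -1.0]]
force: [1.2, 0.2, 0.3]
opening: 1.001
t 18.05 pos [ 0.5167 -0.2917  0.1552] yaw -70.3 op 1.001 F [1.2 0.2 0.3]
shift [0.0488 0.0247 0.0052] turn [-0.02 -0.03 11.71] q [-40.2  34.1  91.3   0.   54.6  30.1]
```

```bash
python3 -m jog '0.03 0.015 0.004 0 0 6 1;0.045 0.023 0.005 0 0 11 1;0.048 0.0255 0.005 0 0 11.7 1;0.048 0.0255 0.005 0 0 11.7 1;0.048 0.0255 0.005 0 0 11.7 1'
python3 - <<'E'
from h import *
plan(.51,-.346,.025,-82)
s=read_state();im,d=capture('wrist');save('w9',im);W=cloud('wrist',d,s)
for r in silhouettes('tape_roll','wrist'):
    reg=r['region'];c=max(cv2.findContours(reg.astype(np.uint8),0,1)[0],key=len).reshape(-1,2)
    print(r['score'],reg.sum(),c.mean(0),regrect('wrist',reg,.024,s))
    q=reg&(W[...,2]>.019)&(W[...,2]<.03);print(q.sum(),cv2.minEnclosingCircle((W[q][:,:2]*1000).astype(np.float32)))
for r in silhouettes('brayer','wrist')[:1]:print('br',r['score'],reg.sum(),regrect('wrist',r['region'],.02,s))
E
```

```text
time_s: 18.68
position: [0.5098, -0.3418, 0.1508]
tcp_rot: [[0.148, -0.989, -0.0], [-0.989, -0.148, 0.001], [-0.001, 0.0, -1.0]]
force: [-0.4, -0.2, 0.3]
opening: 1.0
t 18.68 pos [ 0.5098 -0.3418  0.1508] yaw -81.5 op 1.0 F [-0.4 -0.2  0.3]
shift [0.0042 0.0004 0.1258] turn [0.01 0.03 0.51] q [-44.3  35.8  88.4   0.   55.9  37.2]
0.7 966 [258.64341085   7.13953488] (array([ 649.5, -274.1]), array([13.8, 45.9]), 8.69)
652 ((656.5052490234375, -270.41259765625), 20.802600860595703)
0.59 2495 [326.75862069 200.97701149] (array([ 510.3, -346.7]), array([57. , 53.2]), 28.19)
2050 ((508.3973083496094, -347.3912658691406), 26.962488174438477)
br 0.85 2495 (array([ 606.9, -336.4]), array([ 61.4, 123.9]), 89.35)
```

View pics/w9.png

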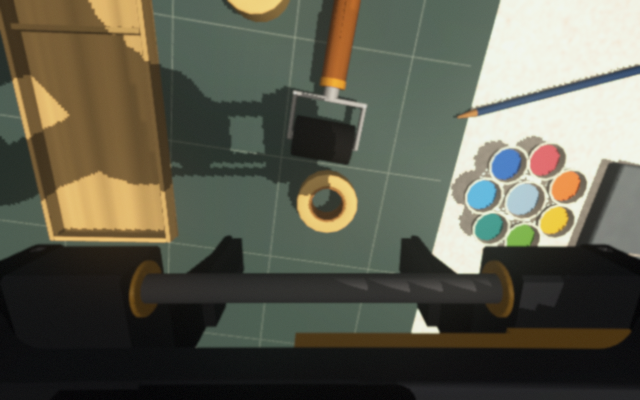

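The nearest roll is at pixel (327,201), centred at (509, -347) mm, and is clear of the brayer's roller at (322,140). I'll grasp it.

```bash
python3 -m jog '0.003 0.001 0.03 0 0 0 1;0.005 0.0016 0.07 0 0 0 1;0.005 0.0016 0.1 0 0 0 1;0.005 0.0016 0.119 0 0 0 1;0.005 0.0016 0.124 0 0 0 1;0.005 0.0016 0.124 0 0 0 1;0.005 0.0016 0.124 0 0 0 0.5;0.005 0.0016 0.124 0 0 0 0.5'
python3 -m jog '0 0 0 0 0 0 0.5;0 0 0 0 0 0 0.5;0 0 0 0 0 0 0.5;0 0 0 0 0 0 0.5;0 0 0 0 0 0 0.5'
python3 -m jog '0 0 -0.005 0 0 0 0.5;0 0 -0.03 0 0 0 0.5;0 0 -0.07 0 0 0 0.5;0 0 -0.12 0 0 0 0.5;0 0 -0.12 0 0 0 0.5'
python3 -c "
from h import *
plan(.590,.0845,.15,8)
s=read_state();im,d=capture('wrist');save('w10',im)"
```

```text
time_s: 19.82
position: [0.5094, -0.3487, 0.0278]
tcp_rot: [[0.146, -0.989, 0.001], [-0.989, -0.146, -0.001], [0.002, -0.001, -1.0]]
force: [0.3, -0.4, -0.2]
opening: 0.857
time_s: 20.45
position: [0.5088, -0.3482, 0.027]
tcp_rot: [[0.146, -0.989, -0.0], [-0.989, -0.146, 0.0], [-0.0, 0.0, -1.0]]
force: [-1.2, 0.3, 3.4]
opening: 0.611
time_s: 21.08
position: [0.5112, -0.3505, 0.1511]
tcp_rot: [[0.146, -0.989, 0.007], [-0.989, -0.146, -0.007], [0.008, -0.006, -1.0]]
force: [0.1, -0.7, -1.5]
opening: 0.608
t 21.07 pos [ 0.5112 -0.3505  0.1511] yaw -81.6 op 0.608 F [ 0.1 -0.7 -1.5]
shift [-0.4188 -0.1416 -0.0014] turn [  0.09  -0.63 -89.59] q [-44.8  35.9  87.9  -0.   55.6  36.8]
```

View pics/w10.png

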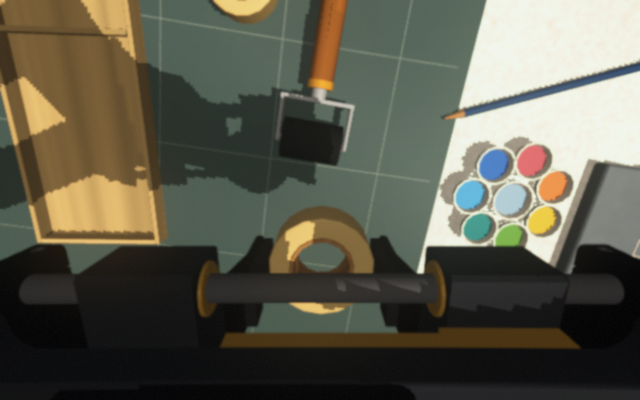

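```bash
python3 -m jog '-0.03 -0.01 0 0 0 -6 0.5;-0.075 -0.025 0 0 0 -16 0.5;-0.125 -0.042 0 0 0 -26 0.5;-0.175 -0.059 0 0 0 -36 0.5;-0.225 -0.076 0 0 0 -46 0.5;-0.275 -0.093 0 0 0 -56 0.5;-0.325 -0.11 0 0 0 -66 0.5;-0.365 -0.124 0 0 0 -76 0.5'
python3 -c "
from h import *
plan(.590,.0845,.1,8)"
```

```text
time_s: 22.12
position: [0.5768, 0.0332, 0.1447]
tcp_rot: [[0.996, -0.091, -0.004], [-0.091, -0.996, 0.001], [-0.004, -0.0, -1.0]]
force: [0.5, -0.7, -0.2]
opening: 0.61
t 22.12 pos [0.5768 0.0332 0.1447] yaw -5.2 op 0.61 F [ 0.5 -0.7 -0.2]
shift [ 0.0086 -0.0522  0.0446] turn [ -0.04   0.24 -13.21] q [-7.8 34.  93.8  0.  52.4 -2.6]
```

```bash
python3 -m jog '0.004 -0.025 0.01 0 0 -6 0.5;0.008 -0.045 0.03 0 0 -12 0.5;0.0086 -0.052 0.0446 0 0 -13.2 0.5;0.0086 -0.052 0.0446 0 0 -13.2 0.5;0.0086 -0.052 0.0446 0 0 -13.2 0.5;0.0086 -0.052 0.0446 0 0 -13.2 0.5'
python3 -c "
from h import *
plan(.590,.0845,.034,8)
s=read_state();im,d=capture('wrist');save('w11',im)"
```

```text
time_s: 22.88
position: [0.5923, 0.081, 0.1028]
tcp_rot: [[0.991, 0.131, 0.001], [0.131, -0.991, -0.0], [0.001, 0.0, -1.0]]
force: [0.5, -0.0, -1.1]
opening: 0.605
t 22.88 pos [0.5923 0.081  0.1028] yaw 7.5 op 0.605 F [ 0.5 -0.  -1.1]
shift [-0.0019 -0.0038  0.0688] turn [ 0.02 -0.07 -0.5 ] q [ -2.9  38.7  92.5  -0.   48.7 -10.4]
```

View pics/w11.png

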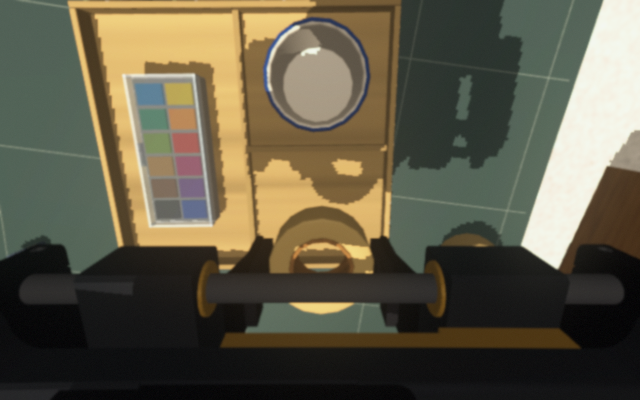

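```bash
python3 -m jog '-0.001 -0.002 0.02 0 0 -0.5 0.5;-0.002 -0.0038 0.042 0 0 -0.5 0.5;-0.002 -0.0038 0.058 0 0 -0.5 0.5;-0.002 -0.0038 0.065 0 0 -0.5 0.5;-0.002 -0.0038 0.068 0 0 -0.5 0.5;-0.002 -0.0038 0.069 0 0 -0.5 0.5;-0.002 -0.0038 0.07 0 0 -0.5 0.5;-0.002 -0.0038 0.07 0 0 -0.5 0.5'
python3 -m jog '0 0 0.0005 0 0 0 0.5;0 0 0.001 0 0 0 0.5;0 0 0.001 0 0 0 0.5'
```

```text
time_s: 23.92
position: [0.5896, 0.0854, 0.0325]
tcp_rot: [[0.99, 0.141, 0.001], [0.141, -0.99, -0.0], [0.001, 0.0, -1.0]]
force: [-0.1, 0.6, -1.2]
opening: 0.61
time_s: 24.3
position: [0.5893, 0.0854, 0.0311]
tcp_rot: [[0.99, 0.141, -0.0], [0.141, -0.99, 0.0], [-0.0, -0.0, -1.0]]
force: [-0.4, -0.2, -0.8]
opening: 0.608
```

```bash
python3 -m jog '0 0 0.0005 0 0 0 0.5;0 0 0.001 0 0 0 0.5;0 0 0.001 0 0 0 0.5'
```

```text
time_s: 24.68
position: [0.5894, 0.0854, 0.031]
tcp_rot: [[0.99, 0.141, 0.0], [0.141, -0.99, -0.0], [0.0, 0.0, -1.0]]
force: [-1.1, -0.2, 5.5]
opening: 0.606
```

```bash
python3 -m jog '0 0 0 0 0 0 0.72;0 0 0 0 0 0 0.72;0 0 0 0 0 0 0.72;0 0 0 0 0 0 0.72;0 0 -0.02 0 0 0 0.72;0 0 -0.06 0 0 0 0.72;0 0 -0.11 0 0 0 1;0 0 -0.16 0 0 0 1'
python3 - <<'E'
from h import *
plan(.63,-.335,.15,-82)
s=read_state();im,d=capture('wrist');save('w12',im);W=cloud('wrist',d,s)
for r in silhouettes('tape_roll','wrist'):
    reg=r['region']; q=reg&(W[...,2]>.023)&(W[...,2]<.035);print(r['score'],q.sum(),cv2.minEnclosingCircle((W[q][:,:2]*1000).astype(np.float32)),np.median(W[q][:,2]))
im,d=capture('top');save('t2',im[130:290,140:480]);W=cloud('top',d)
for r in silhouettes('brayer','top'):
    reg=r['region'];print(r['score'],reg.sum(),np.argwhere(reg).min(0),np.argwhere(reg).max(0))
E
```

```text
time_s: 25.68
position: [0.5893, 0.0854, 0.1929]
tcp_rot: [[0.99, 0.141, 0.001], [0.141, -0.99, -0.0], [0.001, 0.0, -1.0]]
force: [0.6, -0.1, 0.2]
opening: 0.869
t 25.68 pos [0.5893 0.0854 0.1929] yaw 8.1 op 0.869 F [ 0.6 -0.1  0.2]
shift [-0.0189  0.4219  0.043 ] turn [-4.00e-02 -6.00e-02  9.01e+01] q [ -2.5  31.3  89.3   0.   59.4 -10.6]
0.88 1203 ((717.1475830078125, 50.792762756347656), 26.711301803588867) 0.024188241790972287
0.57 1526 ((589.7063598632812, 84.71530151367188), 26.818132400512695) 0.028069368902924247
0.85 393 [163 391] [207 410]
```

View pics/w12.png

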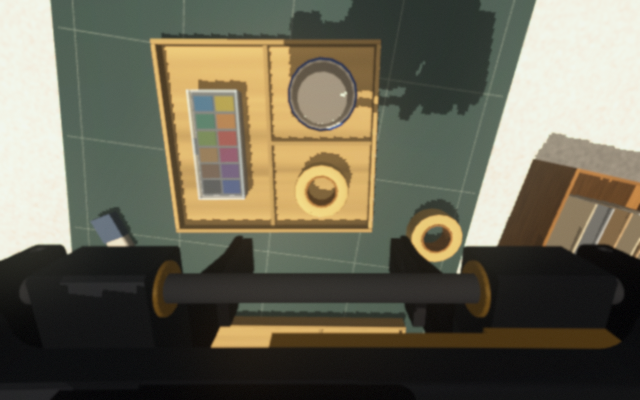

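The tape roll sits in its compartment, centred at (589.7, 84.7) mm with its top at 28 mm, so it lies flat. Next is the brayer.

```bash
python3 -m jog '-0.003 0.04 0 0 0 9 1;-0.006 0.09 0 0 0 19 1;-0.01 0.14 0.005 0 0 29 1;-0.015 0.2 0.01 0 0 39 1;-0.02 0.26 0.02 0 0 49 1;-0.03 0.32 0.02 0 0 59 1;-0.035 0.37 0.02 0 0 69 1;-0.04 0.41 0.02 0 0 79 1'
python3 -c "
from h import *
plan(.60,-.337,.17,-88)"
```

```text
time_s: 26.88
position: [0.6062, -0.3279, 0.1681]
tcp_rot: [[0.32, -0.947, -0.003], [-0.947, -0.32, 0.002], [-0.003, 0.002, -1.0]]
force: [0.1, 0.1, -0.1]
opening: 1.001
t 26.88 pos [ 0.6062 -0.3279  0.1681] yaw -71.3 op 1.001 F [ 0.1  0.1 -0.1]
shift [ 0.0066  0.0088 -0.0019] turn [ 0.14  0.15 16.68] q [-37.7  39.8  75.6  -0.   64.8  33.6]
```

```bash
python3 -m jog '0.004 0.004 0 0 0 8 1;0.006 0.006 0 0 0 16 1;0.0066 0.0088 0 0 0 16.7 1;0.0066 0.0088 0 0 0 16.7 1;0.0066 0.0088 0 0 0 16.7 1'
python3 - <<'E'
from h import *
s=read_state();im,d=capture('wrist');save('w13',im);W=cloud('wrist',d,s);np.savez('w13',im=im,W=W)
plan(.60,-.337,.17,-88)
i=im.astype(int);m=(i[...,0]-i[...,2]>50)&(W[...,2]>.012)&(W[...,2]<.04)&(abs(W[...,1]+.335)<.03)
q=W[m];print(m.sum(),np.percentile(q,[1,50,99],axis=0))
r=cv2.minAreaRect((q[:,:2]*1000).astype(np.float32));print(r)
for r in silhouettes('brayer','wrist')[:1]:
  k=r['region']&(W[...,2]>.02)&(i.max(2)<60);print(k.sum(),np.percentile(W[k],[1,50,99],axis=0))
E
```

```text
time_s: 27.5
position: [0.6013, -0.3348, 0.1699]
tcp_rot: [[0.043, -0.999, -0.0], [-0.999, -0.043, 0.0], [-0.0, 0.0, -1.0]]
force: [0.5, -0.5, 0.8]
opening: 1.001
t 27.55 pos [ 0.6014 -0.3349  0.17  ] yaw -87.5 op 1.002 F [0.3 1.  0.4]
shift [0.0021 0.0015 0.    ] turn [0.01 0.02 0.47] q [-38.4  39.6  75.8   0.   64.6  49.1]
1844 [[ 0.60560397 -0.34763558  0.02219141]
 [ 0.64651642 -0.33825763  0.0277473 ]
 [ 0.68382717 -0.32880659  0.03034428]]
((643.790771484375, -337.8401184082031), (20.023300170898438, 82.09195709228516), 89.04206085205078)
1638 [[ 0.54869364 -0.35957986  0.02059706]
 [ 0.56712723 -0.3353645   0.03167278]
 [ 0.57876303 -0.31150187  0.03505836]]
```

View pics/w13.png

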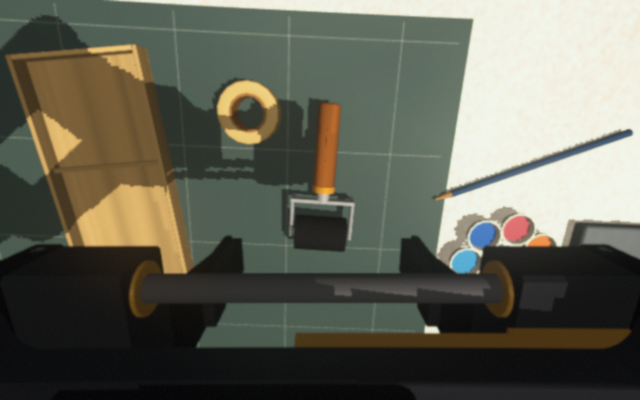

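The brayer's handle is at pixel (327,148), with its axis at yaw about -1.5° and y about -337 mm, spanning x from 608 to 684. That puts the grip point (brayer x = -6) near x = 620.

```bash
python3 -m jog '0.001 -0.01 0.02 0 0 2 1;0.003 -0.0185 0.06 0 0 4 1;0.003 -0.0185 0.1 0 0 4 1;0.003 -0.0185 0.13 0 0 4 1;0.003 -0.0185 0.144 0 0 4 0.6;0.003 -0.0185 0.147 0 0 4 0.5;0.003 -0.0185 0.147 0 0 4 0.3;0.003 -0.0185 0.147 0 0 4 0.1'
python3 -m jog '0 0 0 0 0 0 0.1;0 0 0 0 0 0 0.1;0 0 0 0 0 0 0.1;0 0 0 0 0 0 0.1;0 0 0 0 0 0 0.1;0 0 0 0 0 0 0.1'
```

```text
time_s: 28.6
position: [0.6209, -0.3382, 0.0248]
tcp_rot: [[-0.028, -1.0, 0.002], [-1.0, 0.028, -0.002], [0.002, -0.002, -1.0]]
force: [0.1, -0.3, -0.5]
opening: 0.634
time_s: 29.35
position: [0.62, -0.3375, 0.0232]
tcp_rot: [[-0.028, -1.0, 0.0], [-1.0, 0.028, 0.0], [-0.0, -0.0, -1.0]]
force: [-0.3, 0.9, 0.9]
opening: 0.221
```

Gripped at opening 0.221, about 19 mm. I'll lift it slowly.

```bash
python3 -m jog '0 0 -0.003 0 0 0 0.1;0 0 -0.01 0 0 0 0.1;0 0 -0.022 0 0 0 0.1;0 0 -0.036 0 0 0 0.1;0 0 -0.05 0 0 0 0.1;0 0 -0.06 0 0 0 0.1;0 0 -0.065 0 0 0 0.1;0 0 -0.065 0 0 0 0.1'
python3 - <<'E'
from h import *
s=read_state();im,d=capture('wrist');save('w14',im);W=cloud('wrist',d,s)
plan(.58,-.137,.09,-82.7)
im,d=capture('side');save('s14',im[110:260,230:450])
E
```

```text
time_s: 30.35
position: [0.6201, -0.3376, 0.0886]
tcp_rot: [[-0.028, -1.0, 0.001], [-1.0, 0.028, -0.0], [0.0, -0.001, -1.0]]
force: [-0.1, -0.5, -2.0]
opening: 0.215
t 30.4 pos [ 0.6198 -0.3374  0.0881] yaw -91.6 op 0.22 F [-0.3  0.5 -2.3]
shift [-0.1992  0.0454 -0.0019] turn [ 0.02  0.01 -8.9 ] q [-37.6  46.4  75.7  -0.   57.9  54. ]
```

View pics/w14.png

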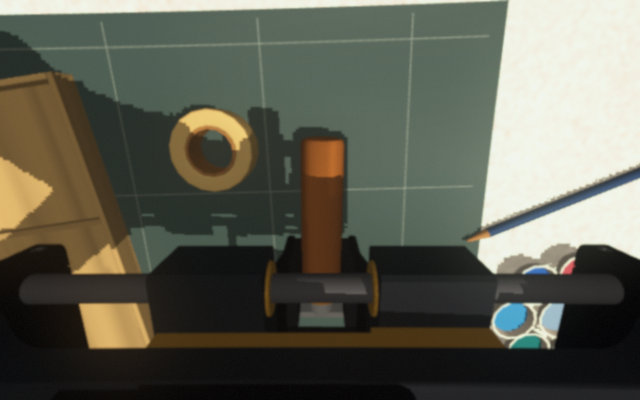

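View pics/s14.png

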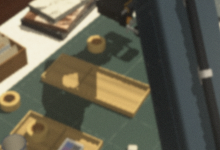

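```bash
python3 - <<'E'
from h import *
s=read_state();im,d=capture('wrist');W=cloud('wrist',d,s)
for u in (323,):
  for v in (145,160,180,200,220,240): print(v,np.round(W[v,u],4))
E
```

```text
145 [ 0.682  -0.3403  0.095 ]
160 [ 0.6756 -0.3401  0.0943]
180 [ 0.6669 -0.3399  0.0942]
200 [ 0.6579 -0.3396  0.0946]
220 [ 0.6482 -0.3394  0.0937]
240 [ 0.6385 -0.3391  0.0938]
```

Handle height is level along its length at 94 mm, so it didn't tip. I'll carry it to the print tray.

```bash
python3 -c "
from h import *
plan(.539,-.143,.088,-82.7)"
```

```text
t 30.5 pos [ 0.6196 -0.3372  0.0875] yaw -91.6 op 0.219 F [-0.2 -0.3 -0.5]
shift [-0.1919  0.086  -0.0003] turn [ 0.06  0.05 -8.9 ] q [-37.6  46.5  75.7   0.   57.9  54. ]
```

```bash
python3 -m jog '-0.015 0.007 0 0 0 -1 0.1;-0.045 0.02 0 0 0 -3 0.1;-0.08 0.036 0 0 0 -5 0.1;-0.115 0.052 0 0 0 -7 0.1;-0.15 0.067 0 0 0 -8.5 0.1;-0.175 0.078 0 0 0 -8.9 0.1;-0.188 0.084 0 0 0 -8.9 0.1;-0.192 0.086 0 0 0 -8.9 0.1'
python3 -m jog '0 0 0 0 0 0 0.1;0 0 0 0 0 0 0.1;0 0 0 0 0 0 0.1'
python3 - <<'E'
from h import *
s=read_state();plan(.539,-.143,.03,-82.7);im,d=capture('wrist');save('w15',im);W=cloud('wrist',d,s)
for v in (140,180,220,240): print(v,np.round(W[v,323],4))
im,d=capture('top');save('t15',cv2.resize(im[130:290,280:440],None,fx=3,fy=3))
E
```

```text
time_s: 31.5
position: [0.5394, -0.1429, 0.0881]
tcp_rot: [[0.128, -0.992, 0.0], [-0.992, -0.128, -0.0], [0.0, -0.0, -1.0]]
force: [-0.5, 0.5, -2.5]
opening: 0.214
time_s: 31.88
position: [0.5398, -0.144, 0.0881]
tcp_rot: [[0.126, -0.992, 0.001], [-0.992, -0.126, -0.0], [0.0, -0.001, -1.0]]
force: [-0.3, 0.5, -1.6]
opening: 0.219
t 31.88 pos [ 0.5398 -0.144   0.0881] yaw -82.8 op 0.219 F [-0.3  0.5 -1.6]
shift [-0.0011  0.0007  0.0581] turn [-0.03 -0.02 -0.05] q [-26.4  38.   98.7  -0.   43.3  56.4]
140 [ 0.6037 -0.1371  0.0931]
180 [ 0.5867 -0.1393  0.0946]
220 [ 0.568  -0.1417  0.0933]
240 [ 0.5586 -0.1429  0.0943]
```

View pics/w15.png

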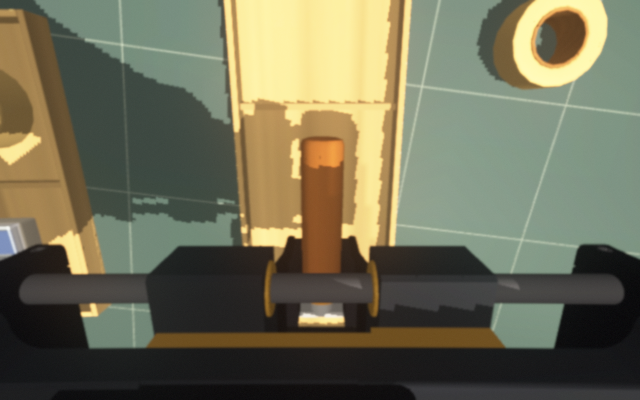

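The handle is centred between the tray's sides (columns 240 to 398), with its end short of the rib at row 104. I'll check the rib and side positions.

```bash
python3 - <<'E'
from h import *
s=read_state()
th=np.radians(7.27);c=np.array([.5812,-.1376])
R=np.array([[np.cos(th),np.sin(th)],[-np.sin(th),np.cos(th)]])
for z,uv in ((.012,[(322,104)]),(.018,[(236,140),(398,140),(228,40),(408,40)])):
  print(np.round((onplane('wrist',uv,z,s)[:,:2]-c)@R.T*1000,1))
print((np.array([[.5398,-.144]])-c)@R.T)
E
```

```text
[[38.6 -1.8]]
[[ 15.9  54.7]
 [ 15.9 -51.8]
 [ 75.2  55. ]
 [ 75.3 -53.8]]
[[-0.04187707 -0.00110958]]
```

```bash
python3 -m jog '-0.001 0 0.01 0 0 0 0.1;-0.0015 0 0.025 0 0 0 0.1;-0.0015 0 0.04 0 0 0 0.1;-0.0015 0 0.05 0 0 0 0.1;-0.0015 0 0.056 0 0 0 0.1;-0.0015 0 0.058 0 0 0 0.1;-0.0015 0 0.059 0 0 0 0.1;-0.0015 0 0.059 0 0 0 0.1'
python3 -m jog '0 0 0.0005 0 0 0 0.1;0 0 0.001 0 0 0 0.1;0 0 0.001 0 0 0 0.1'
```

```text
time_s: 32.98
position: [0.5394, -0.1418, 0.0295]
tcp_rot: [[0.127, -0.992, 0.001], [-0.992, -0.127, -0.0], [0.0, -0.001, -1.0]]
force: [0.8, 0.5, -1.9]
opening: 0.222
time_s: 33.35
position: [0.5392, -0.1417, 0.0282]
tcp_rot: [[0.127, -0.992, 0.0], [-0.992, -0.127, -0.0], [0.0, -0.0, -1.0]]
force: [-0.2, 0.2, -1.5]
opening: 0.216
```

```bash
python3 -m jog '0 0 0.0005 0 0 0 0.1;0 0 0.001 0 0 0 0.1;0 0 0.001 0 0 0 0.1'
```

```text
time_s: 33.72
position: [0.5394, -0.1417, 0.0273]
tcp_rot: [[0.127, -0.992, 0.0], [-0.992, -0.127, -0.0], [0.0, -0.0, -1.0]]
force: [-0.2, 0.3, -0.6]
opening: 0.218
```

```bash
python3 -m jog '0 0 0.0003 0 0 0 0.1;0 0 0.0006 0 0 0 0.1;0 0 0.0006 0 0 0 0.1'
```

```text
time_s: 34.1
position: [0.5395, -0.1418, 0.0269]
tcp_rot: [[0.127, -0.992, 0.001], [-0.992, -0.127, -0.0], [0.0, -0.001, -1.0]]
force: [0.1, 0.7, 3.2]
opening: 0.22
```

Contact, so release and retract.

```bash
python3 -m jog '0 0 0 0 0 0 0.32;0 0 0 0 0 0 0.4;0 0 0 0 0 0 0.5;0 0 0 0 0 0 0.5;0 0 -0.02 0 0 0 0.5;0 0 -0.06 0 0 0 0.5;0 0 -0.11 0 0 0 0.8;0 0 -0.17 0 0 0 1'
python3 - <<'E'
from h import *
plan(.503,.352,.2,8)
s=read_state();im,d=capture('wrist');save('w16',im);W=cloud('wrist',d,s)
i=im.astype(int);m=(i[...,0]-i[...,2]>50)&(W[...,2]>.025)&(W[...,2]<.045)
q=W[m];print(m.sum(),cv2.minAreaRect((q[:,:2]*1000).astype(np.float32)),np.percentile(q[:,2],[50,95]))
E
```

```text
time_s: 35.1
position: [0.5383, -0.1414, 0.1972]
tcp_rot: [[0.127, -0.992, -0.002], [-0.992, -0.127, 0.001], [-0.001, 0.002, -1.0]]
force: [0.8, -0.6, 0.4]
opening: 0.649
t 35.1 pos [ 0.5383 -0.1414  0.1972] yaw -82.7 op 0.649 F [ 0.8 -0.6  0.4]
shift [-0.4939 -0.0276 -0.0022] turn [ 4.000e-02  1.600e-01 -9.071e+01] q [-26.2  28.3  94.5  -0.   57.3  56.5]
5164 ((548.794677734375, -71.09832763671875), (202.66244506835938, 489.6986999511719), 13.31792163848877) [0.02789187 0.03296759]
```

View pics/w16.png

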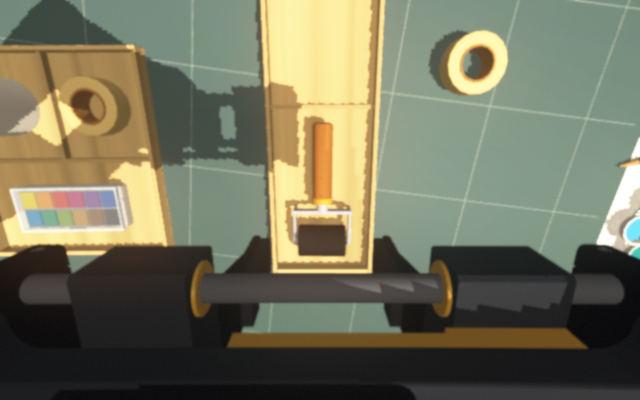

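The brayer lies in the long compartment (handle at (322,160), roller at (322,238)), clear of the rib and sides. Last is the ink jar. I'll keep this jaw orientation, which keeps the gripper's body away from the glue bottle.

```bash
python3 -m jog '-0.04 -0.002 0 0 0 0 1;-0.1 -0.005 0 0 0 0 1;-0.16 -0.009 0 0 0 0 1;-0.22 -0.012 0 0 0 0 1;-0.28 -0.015 0 0 0 0 1;-0.34 -0.019 0 0 0 0 1;-0.4 -0.022 0 0 0 0 1;-0.45 -0.025 0 0 0 0 1'
python3 -m jog '-0.028 -0.0016 0 0 0 0 1;-0.043 -0.0026 0 0 0 0 1;-0.044 -0.0026 0 0 0 0 1;-0.044 -0.0026 0 0 0 0 1;-0.044 -0.0026 0 0 0 0 1'
python3 - <<'E'
from h import *
s=read_state();im,d=capture('wrist');save('w17',im);W=cloud('wrist',d,s)
plan(.503,.352,.034,-82.7)
for r in silhouettes('ink_jar','wrist')[:2]:
    reg=r['region'];q=reg&(W[...,2]>.042)&(W[...,2]<.055);print(r['score'],q.sum(),cv2.minEnclosingCircle((W[q][:,:2]*1000).astype(np.float32)),np.median(W[q],0))
E
```

```text
time_s: 36.15
position: [0.5061, 0.3101, 0.1963]
tcp_rot: [[0.128, -0.992, 0.0], [-0.992, -0.128, -0.0], [0.0, -0.0, -1.0]]
force: [0.4, 0.1, 0.1]
opening: 0.997
time_s: 36.78
position: [0.5041, 0.3505, 0.1966]
tcp_rot: [[0.125, -0.992, -0.0], [-0.992, -0.125, -0.0], [0.0, 0.0, -1.0]]
force: [0.1, 0.4, 0.1]
opening: 0.996
t 36.83 pos [0.5041 0.3507 0.1966] yaw -82.8 op 1.003 F [ 0.3  0.1 -0.5]
shift [-0.0015  0.0009  0.1626] turn [ 0.01 -0.01 -0.1 ] q [ 24.4  32.4  86.2  -0.   61.4 107.2]
0.58 2491 ((502.4278259277344, 358.3056335449219), 27.78607177734375) [0.50375554 0.35839831 0.04806664]
```

View pics/w17.png

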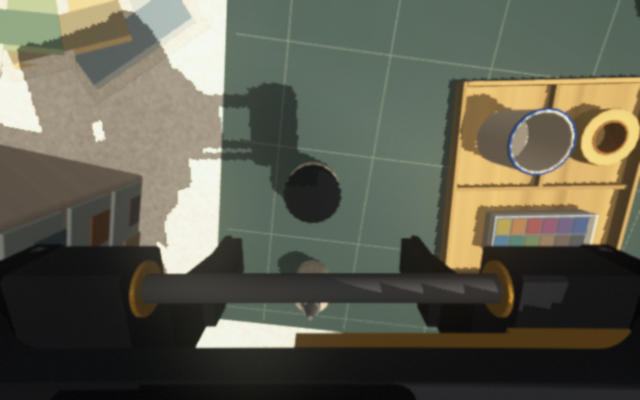

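```bash
python3 - <<'E'
from h import *
W=np.load('top0.npz')['W']
q=(W[...,2]>.06)&(W[...,0]>.3)&(W[...,0]<.65)&(W[...,1]>.4)&(W[...,1]<.9)
print(q.sum(),W[q].min(0),W[q].max(0))
s=read_state();R=np.array(s['tcp_rot']);print(R.T@(np.array([.503,.3583,.034])-s['position']))
E
```

```text
5974 [0.3001013  0.5340095  0.06033268] [0.50801512 0.72783381 0.17523464]
[-7.57116322e-03  1.51931250e-04  1.62668020e-01]
```

The cabinet starts at y = 0.534 and the gripper's body ends near 0.453, so it's clear. The jar is at pixel (312,192), centred at (503, 358) mm.

```bash
python3 -m jog '-0.005 0 0.03 0 0 0 1;-0.0076 0 0.075 0 0 0 1;-0.0076 0 0.115 0 0 0 1;-0.0076 0 0.148 0 0 0 1;-0.0076 0 0.161 0 0 0 1;-0.0076 0 0.1625 0 0 0 1;-0.0076 0 0.1625 0 0 0 0.5;-0.0076 0 0.1625 0 0 0 0.5'
python3 -m jog '0 0 0 0 0 0 0.5;0 0 0 0 0 0 0.5;0 0 0 0 0 0 0.5;0 0 0 0 0 0 0.5;0 0 0 0 0 0 0.5'
python3 -m jog '0 0 -0.005 0 0 0 0.5;0 0 -0.03 0 0 0 0.5;0 0 -0.07 0 0 0 0.5;0 0 -0.12 0 0 0 0.5;0 0 -0.125 0 0 0 0.5'
python3 -c "
from h import *
plan(.6685,-.1265,.16,-82.7)
s=read_state();im,d=capture('wrist');save('w18',im)"
```

```text
time_s: 37.88
position: [0.5038, 0.3598, 0.0355]
tcp_rot: [[0.127, -0.992, 0.003], [-0.992, -0.127, 0.001], [-0.001, -0.003, -1.0]]
force: [-1.1, 0.7, -0.6]
opening: 0.851
time_s: 38.5
position: [0.503, 0.3594, 0.0346]
tcp_rot: [[0.127, -0.992, 0.001], [-0.992, -0.127, 0.0], [-0.0, -0.001, -1.0]]
force: [-1.0, -0.3, 6.1]
opening: 0.611
time_s: 39.12
position: [0.505, 0.3605, 0.1626]
tcp_rot: [[0.127, -0.992, 0.007], [-0.992, -0.127, 0.003], [-0.003, -0.007, -1.0]]
force: [1.0, 0.2, -2.0]
opening: 0.608
t 39.12 pos [0.505  0.3605 0.1626] yaw -82.7 op 0.608 F [ 1.   0.2 -2. ]
shift [ 0.5038 -0.1003  0.002 ] turn [-0.42  0.14  0.  ] q [ 25.2  35.1  87.2   0.   57.2 107.9]
```

View pics/w18.png

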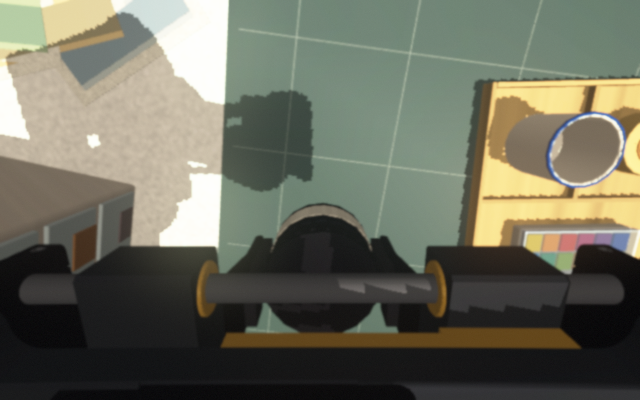

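```bash
python3 -m jog '0.025 -0.005 0 0 0 0 0.5;0.075 -0.015 0 0 0 0 0.5;0.13 -0.026 0 0 0 0 0.5;0.19 -0.038 0 0 0 0 0.5;0.25 -0.05 0 0 0 0 0.5;0.31 -0.062 0 0 0 0 0.5;0.37 -0.074 0 0 0 0 0.5;0.425 -0.085 0 0 0 0 0.5'
python3 -m jog '0.04 -0.008 0 0 0 0 0.5;0.065 -0.013 0.01 0 0 0 0.5;0.077 -0.015 0.03 0 0 0 0.5;0.079 -0.016 0.05 0 0 0 0.5;0.079 -0.016 0.06 0 0 0 0.5;0.079 -0.016 0.06 0 0 0 0.5;0.079 -0.016 0.06 0 0 0 0.5'
python3 - <<'E'
from h import *
s=read_state();im,d=capture('wrist');save('w19',im)
plan(.6684,-.1255,.041,-82.7)
E
```

```text
time_s: 40.17
position: [0.64, -0.0533, 0.1563]
tcp_rot: [[0.126, -0.992, -0.005], [-0.992, -0.126, 0.001], [-0.002, 0.004, -1.0]]
force: [1.2, 1.3, -2.1]
opening: 0.615
time_s: 41.05
position: [0.6675, -0.1269, 0.0996]
tcp_rot: [[0.128, -0.992, 0.001], [-0.992, -0.128, -0.0], [0.0, -0.001, -1.0]]
force: [-0.4, 0.2, -1.8]
opening: 0.613
t 41.1 pos [ 0.6677 -0.1272  0.1   ] yaw -82.6 op 0.618 F [ 0.2  0.2 -2.1]
shift [-0.0016 -0.0009  0.059 ] turn [-0.09 -0.04  0.05] q [-20.2  43.8  79.8   0.   56.3  62.5]
```

View pics/w19.png

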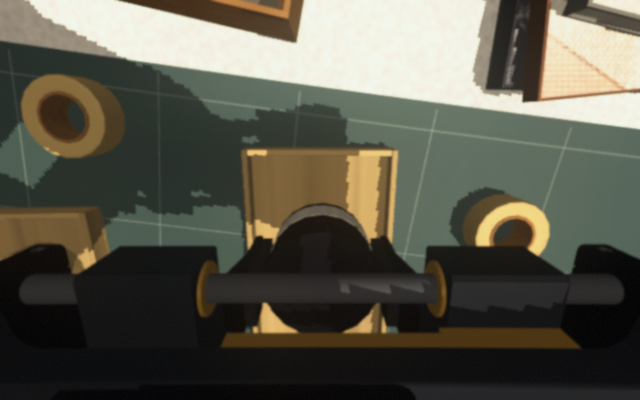

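The jar is centred over the short compartment; its far corners are at (243,151) and (397,151).

```bash
python3 -m jog '-0.001 0 0.02 0 0 0 0.5;-0.0015 -0.001 0.038 0 0 0 0.5;-0.0015 -0.001 0.05 0 0 0 0.5;-0.0015 -0.001 0.056 0 0 0 0.5;-0.0015 -0.001 0.058 0 0 0 0.5;-0.0015 -0.001 0.059 0 0 0 0.5;-0.0015 -0.001 0.0595 0 0 0 0.5;-0.0015 -0.001 0.0595 0 0 0 0.5'
python3 -m jog '0 0 0.0005 0 0 0 0.5;0 0 0.001 0 0 0 0.5;0 0 0.001 0 0 0 0.5'
```

```text
time_s: 42.1
position: [0.6681, -0.1263, 0.04]
tcp_rot: [[0.127, -0.992, 0.001], [-0.992, -0.127, -0.0], [0.0, -0.001, -1.0]]
force: [0.5, -0.2, -1.8]
opening: 0.613
time_s: 42.48
position: [0.6679, -0.1261, 0.0386]
tcp_rot: [[0.127, -0.992, 0.0], [-0.992, -0.127, -0.0], [0.0, -0.0, -1.0]]
force: [-0.7, 0.2, -1.8]
opening: 0.614
```

```bash
python3 -m jog '0 0 0.0005 0 0 0 0.5;0 0 0.001 0 0 0 0.5;0 0 0.001 0 0 0 0.5'
```

```text
time_s: 42.85
position: [0.6679, -0.1262, 0.0386]
tcp_rot: [[0.127, -0.992, 0.0], [-0.992, -0.127, -0.0], [0.0, -0.0, -1.0]]
force: [-2.4, 0.0, 4.7]
opening: 0.613
```

```bash
python3 -m jog '0 0 0 0 0 0 0.75;0 0 0 0 0 0 0.75;0 0 0 0 0 0 0.75;0 0 0 0 0 0 0.75;0 0 -0.02 0 0 0 0.75;0 0 -0.06 0 0 0 0.75;0 0 -0.11 0 0 0 0.8;0 0 -0.17 0 0 0 0.8'
python3 - <<'E'
from h import *
s=read_state();im,d=capture('wrist');save('w20',im);W=cloud('wrist',d,s)
plan(.57,-.3,.3,-82.7)
for r in silhouettes('ink_jar','wrist')[:2]:
    reg=r['region'];q=reg&(W[...,2]>.045)&(W[...,2]<.06);print(r['score'],q.sum(),cv2.minEnclosingCircle((W[q][:,:2]*1000).astype(np.float32)),np.median(W[q],0))
E
```

```text
time_s: 43.85
position: [0.6673, -0.1259, 0.2097]
tcp_rot: [[0.127, -0.992, -0.001], [-0.992, -0.127, 0.0], [-0.0, 0.001, -1.0]]
force: [0.6, -0.9, 0.6]
opening: 0.792
t 43.9 pos [ 0.6724 -0.1275  0.2203] yaw -82.7 op 0.79 F [ 1.4 -0.5  5.8]
shift [ 0.1587  0.1223 -0.0804] turn [-0.88 -0.45  0.02] q [-20.1  35.8  74.8   0.   68.4  62.6]
0.9 2363 ((667.1488647460938, -126.95378875732422), 27.845251083374023) [ 0.66851099 -0.12676999  0.05208147]
```

View pics/w20.png

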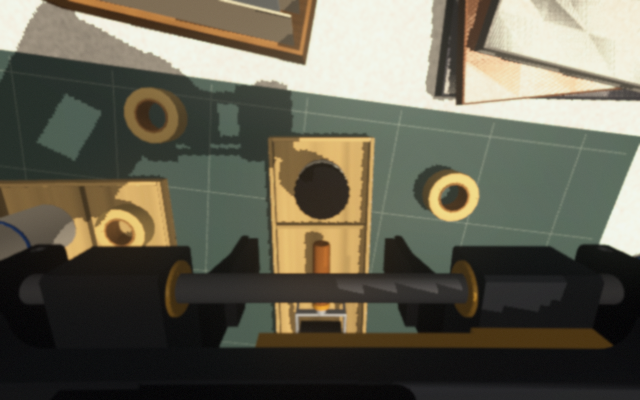

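The jar stands at (321,190), its top at 52 mm, so it's on the floor. I'll move clear and make a final check.

```bash
python3 -m jog '0.03 0.02 -0.02 0 0 0 0.8;0.07 0.06 -0.04 0 0 0 0.8;0.12 0.1 -0.06 0 0 0 0.8;0.17 0.13 -0.08 0 0 0 0.8;0.21 0.14 -0.08 0 0 0 0.8;0.24 0.15 -0.08 0 0 0 0.8;0.25 0.15 -0.08 0 0 0 0.8;0.25 0.15 -0.08 0 0 0 0.8'
python3 - <<'E'
from h import *
plan(.57,-.3,.3,-82.7)
im,d=capture('top');save('t21',cv2.resize(im[135:285,140:480],None,fx=2.3,fy=2.3,interpolation=cv2.INTER_CUBIC));W=cloud('top',d)
for l in ['glue_bottle','palette','pan_set','brayer','water_pot','ink_jar','tape_roll']: print(l,[(round(r['score'],2),np.round(r['centre'],3).tolist()) for r in spot_in(l,'top') if r['score']>.3])
im,d=capture('side');save('s21',im)
E
```

```text
time_s: 44.95
position: [0.551, -0.3929, 0.2877]
tcp_rot: [[0.127, -0.992, 0.0], [-0.992, -0.127, 0.001], [-0.0, -0.0, -1.0]]
force: [0.2, 0.8, 0.1]
opening: 0.801
t 44.95 pos [ 0.551  -0.3929  0.2877] yaw -82.7 op 0.801 F [0.2 0.8 0.1]
shift [-0.0897 -0.0307 -0.0122] turn [-0.02  0.03 -0.03] q [-44.9  32.   71.    0.   77.1  37.8]
glue_bottle [(0.47, [0.388, 0.338, 0.054])]
palette [(0.63, [0.505, -0.143, 0.032]), (0.47, [0.533, -0.558, 0.013])]
pan_set [(0.67, [0.575, 0.179, 0.024]), (0.61, [0.482, 0.113, 0.029])]
brayer [(0.81, [0.506, -0.14, 0.032])]
water_pot [(0.7, [0.577, 0.178, 0.024])]
ink_jar [(0.66, [0.505, -0.141, 0.028]), (0.51, [0.664, -0.127, 0.056]), (0.48, [0.391, 0.339, 0.054])]
tape_roll [(0.72, [0.721, 0.053, 0.023]), (0.64, [0.585, 0.084, 0.02]), (0.49, [0.674, -0.271, 0.022])]
```

View pics/t21.png

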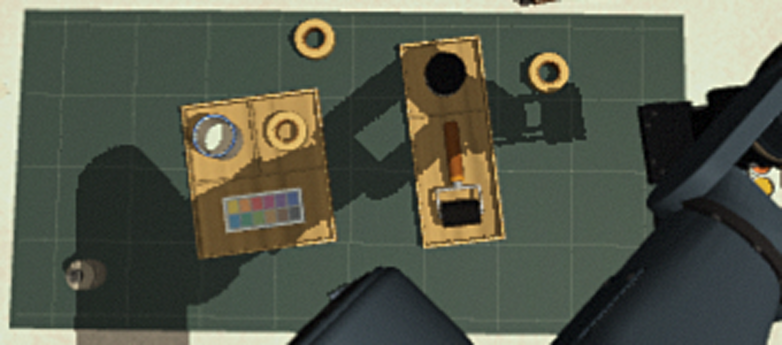

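View pics/s21.png

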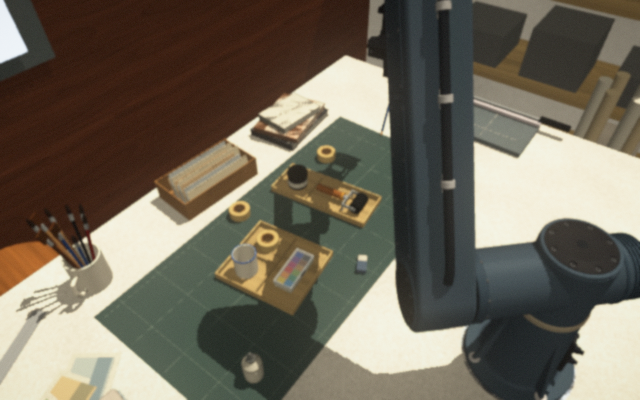

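In the final pictures all five things are in their compartments: pan set (262,209), pot (216,136), tape (286,130), brayer (455,170) and jar (446,72) in the top crop. The glue bottle is still standing at (85,273). Handing in.

```bash
python3 -c "
from rig import *
print(hand_in())"
```

```text
the job is handed in; nothing more can be done
None
```

Both class kits are made up, and I handed the job in at about 45 s of the 131 s allowed. I placed the things in the order asked: pan set, water pot, tape roll, brayer, ink jar. Each was lowered until the wrist force showed contact (3–6 N) before I let go.

- **Positions:** after release, the wrist camera put the pan set, pot, tape roll and jar within about 2 mm of their targets. The tape roll's top was at 28 mm and the jar's at 52 mm, so both sit flat on the tray floor. The brayer was level when I lifted it and is clear of the rib and sides. My numeric fit of it after placing failed because it also took in the tray wood, so that check is by eye.
- **Tape roll:** I took the nearest of the three look-alikes, about 0.615 m from the base. The other two are about 0.72 m away and were not touched.
- **Bystanders:** the glue bottle is still standing where it was.
- **Palette:** it was partly hidden by the arm in the last picture. The network gave a false hit on the brayer for it, and a second, low-score hit about 30 mm from where it was first seen. I took that shift to be the arm hiding part of it, since I never went near it, but I did not confirm its position separately.

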